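# Stroke the refill pans level in a make-up palette

## Task

The five powder refills stand proud in the black make-up palette: with your closed fingertips, stroke lightly along the row from the end nearest the steel tile to the far end, pressing each pan in turn down level with the palette's top (within about 2 mm) so that its cover will go on. Do it in one low pass, without raising the hand away from the palette between the first pan and the last, and do not press hard, for the powder cracks. Grasp nothing, leave the jar, can and bottle where they stand, and take the hand clear at the end.

Things in the scene. Friction and masses are not known exactly. Their poses are not given: they have to be found in the camera images.
- palette_top (a point): centre of the top face of the black plastic make-up palette, a flat slab 95 (its x) x 250 (its y) x 24 mm thick, fixed to the table; z is up, square to the top face. Five round wells of 37 mm diameter lie in a shallow bow along its y, 46 mm apart, each with a refill pan in it.
- tile: steel mixing tile, a plain rectangular plate 70 x 55 x 5 mm lying on the table just beyond one end of the palette, about 175 mm from its centre, origin at the centre of its underside; it does not move. It may be at either end.
- pan0_top (a point): centre of the top of a refill pan: an aluminium cup 35.6 mm in diameter filled with pressed powder that rises as a cone (about 30 degrees) to a flat crown 10 mm across; this point is the middle of the crown and moves down with the pan. The pan is at the -y end of the palette, at x -8, y -92 mm in the palette's frame.
- pan0 (a joint): how far that pan is pushed down into its well (m): at 0 its crown stands 7 mm above the palette's top face, at 0.007 it is level with it, the stop is at 0.0075. At the start 0 to 0.0015. It moves straight up and down only, takes about 1.5 N to push, stays where it is left.
- pan1_top (a point): centre of the top of a refill pan: an aluminium cup 35.6 mm in diameter filled with pressed powder that rises as a cone (about 30 degrees) to a flat crown 10 mm across; this point is the middle of the crown and moves down with the pan. The pan is second from the -y end, at x +4, y -46 mm in the palette's frame.
- pan1 (a joint): how far that pan is pushed down into its well (m): at 0 its crown stands 7 mm above the palette's top face, at 0.007 it is level with it, the stop is at 0.0075. At the start 0 to 0.0015. It moves straight up and down only, takes about 1.5 N to push, stays where it is left.
- pan2_top (a point): centre of the top of a refill pan: an aluminium cup 35.6 mm in diameter filled with pressed powder that rises as a cone (about 30 degrees) to a flat crown 10 mm across; this point is the middle of the crown and moves down with the pan. The pan is in the middle, at x +8, y 0 mm in the palette's frame.
- pan2 (a joint): how far that pan is pushed down into its well (m): at 0 its crown stands 7 mm above the palette's top face, at 0.007 it is level with it, the stop is at 0.0075. At the start 0 to 0.0015. It moves straight up and down only, takes about 1.5 N to push, stays where it is left.
- pan3_top (a point): centre of the top of a refill pan: an aluminium cup 35.6 mm in diameter filled with pressed powder that rises as a cone (about 30 degrees) to a flat crown 10 mm across; this point is the middle of the crown and moves down with the pan. The pan is second from the +y end, at x +4, y +46 mm in the palette's frame.
- pan3 (a joint): how far that pan is pushed down into its well (m): at 0 its crown stands 7 mm above the palette's top face, at 0.007 it is level with it, the stop is at 0.0075. At the start 0 to 0.0015. It moves straight up and down only, takes about 1.5 N to push, stays where it is left.
- pan4_top (a point): centre of the top of a refill pan: an aluminium cup 35.6 mm in diameter filled with pressed powder that rises as a cone (about 30 degrees) to a flat crown 10 mm across; this point is the middle of the crown and moves down with the pan. The pan is at the +y end of the palette, at x -8, y +92 mm in the palette's frame.
- pan4 (a joint): how far that pan is pushed down into its well (m): at 0 its crown stands 7 mm above the palette's top face, at 0.007 it is level with it, the stop is at 0.0075. At the start 0 to 0.0015. It moves straight up and down only, takes about 1.5 N to push, stays where it is left.
- jar: small closed cream jar, 48 mm across, 40 mm tall, standing loose on the table about 180 mm from the palette's centre, beyond the end away from the tile; origin at the centre of its underside. Leave alone.
- can: blue and silver drink can, 58 mm across, 130 mm tall, standing loose on the table past the palette's -y end, some 270 mm from its centre; origin at the centre of its underside. Leave alone.
- bottle: blue bottle, 64 mm across, 200 mm tall, standing loose on the table past the palette's +y end, some 290 mm from its centre; origin at the centre of its underside. Leave alone.
Not all that is in view belongs to the job. Several things have the shape of the tile; the one meant has the colours described above.

How it is judged (in metres and radians):
On the way, in this order (a step that is already met when the one before it is completed fails the run):
1. the first pan, the one nearest the steel tile, is pressed to within 2.5 mm of level (((horizontal distance between pan0_top and tile below 0.14 m and value of joint pan0 above 0.0045 m) or (not (horizontal distance between pan0_top and tile below 0.14 m) and value of joint pan4 above 0.0045 m))), for 0.05 s.
2. the second pan is pressed to within 2.5 mm of level (((horizontal distance between pan0_top and tile below 0.14 m and value of joint pan1 above 0.0045 m) or (not (horizontal distance between pan0_top and tile below 0.14 m) and value of joint pan3 above 0.0045 m))), for 0.05 s.
3. the third pan is pressed to within 2.5 mm of level (value of joint pan2 above 0.0045 m), for 0.05 s.
4. the fourth pan is pressed to within 2.5 mm of level (((horizontal distance between pan0_top and tile below 0.14 m and value of joint pan3 above 0.0045 m) or (not (horizontal distance between pan0_top and tile below 0.14 m) and value of joint pan1 above 0.0045 m))), for 0.05 s.
5. the fifth pan, the one farthest from the tile, is pressed to within 2.5 mm of level (((horizontal distance between pan0_top and tile below 0.14 m and value of joint pan4 above 0.0045 m) or (not (horizontal distance between pan0_top and tile below 0.14 m) and value of joint pan0 above 0.0045 m))), for 0.05 s.
At the end, for the whole second after the job is handed in: all five pans are pressed to within 2.5 mm of level with the palette's top face (joint above 0.0045); the jar, can and bottle stand upright within 20 mm of where they were (value of joint each of pan0, pan1, pan2, pan3, pan4 above 0.0045 m and distance of each of jar, can, bottle from where it was at the start of the episode below 0.02 m and angle between each of jar, can, bottle's own z axis and vertical below 0.2 rad); the robot touches nothing.
It fails at once if a bystander (jar, can or bottle) is moved more than 20 mm, lifted or tipped (distance of any of jar, can, bottle from where it was at the start of the episode above 0.02 m or angle between any of jar, can, bottle's own z axis and vertical above 0.2 rad).
It fails at once if the palette or a pan is pressed hard (over 40 N) (contact force between palette and anything else above 40 N).
It fails at once if the hand is raised away from the palette (the point between the finger pads higher than 110 mm above the table) between pressing the first pan and the last ((horizontal distance between pan0_top and tile below 0.14 m and value of joint pan0 above 0.0045 m and value of joint pan4 below 0.0045 m and height (world z) of the grasp point above 0.11 m) or (not (horizontal distance between pan0_top and tile below 0.14 m) and value of joint pan4 above 0.0045 m and value of joint pan0 below 0.0045 m and height (world z) of the grasp point above 0.11 m)).
It also fails if it takes over 48 s, if anything falls off the work surface, if the arm or the gripper's body presses on something with over 40 N, if the wrist force passes 120 N, or if a joint passes its speed limit or range.

## Robot

A 6-joint arm with a two-finger parallel gripper is mounted at the origin on the work surface. World frame = base frame: x ahead of the robot, y to its left, z up, the work surface at z = 0. Lengths are in m, angles in degrees, forces in N, time in s.
With the tool pointing down it reaches from about 0.35 to 0.875 m from the base axis. Payload 4.2 kg.
Tool frame: the origin (TCP) lies on the centre line of the jaws, within the pads' length; the fingertips stand tip_reach ahead of it and the grasp point (between the pads) is the TCP (tip_reach is the distance from the TCP to the fingertips, in m); z points along the fingers, y is the line along which they close (so a half turn about z gives the same grasp; the last joint's range is limited). The gripper opens to 87 mm and grips with 3 to 60 N. Pads are 19 mm wide; open, the fingers measure 117 mm over their backs; the gripper's body (75 mm by 190 mm) begins 51 mm behind the grasp point.
Start: joints at [-56.402, 22.042, 0.453, 0, -68.411, -14.817], TCP at [0.201, -0.592, 0.242] pointing down, gripper open.
Joint ranges: [-179.83, 179.83], [-69.29, 118.12], [-61.27, 80.66], [-181.25, 117.63], [-171.15, -9.14], [-177.46, 177.46]. Speed limits (degrees/s): [159.86, 159.86, 180, 180, 180, 180].

## Interface

Orientations are given as a 3x3 rotation matrix whose columns are the frame's x, y, z axes.
In Python, from station import sense, capture, finish_job, tip_reach gives the robot as it stands.
- The arm moves only by the tool arm_command, never from a script. Its argument "deltas" is a list of rows, each a list of 7 numbers: the turn, a rotation vector about the tool's x, y, z in rad, then the shift along the tool's x, y, z in cm, then the closure, from -1 (fully open) to 1 (shut), so that 0 is half open. In form: [[rx, ry, rz, dx, dy, dz, hand], ...]. A call has 1 to 8 rows; each row is the pose to reach, as a shift and turn from the pose commanded when the call began, along the tool's axes at that moment; what a row does not reach only later rows make up. A row lasts 1/12 s, in which the tool goes at most 41.7 mm and 7.16 degrees, less where a joint would pass 70% of its speed; a pose out of reach is approached as far as the arm can. A call with a gripper value outside its range is refused whole. The fingers move at their own pace and stop on an object; the grip force is fixed at half the most. Time passes only in rows, so rows that repeat a pose let the fingers close. It gives the time, the measured TCP pose, the force, the opening and the grip force at its end, in the units of the state.
- sense(): the state, without advancing time (a new reading comes with each control period).
- capture(name): name is "scene" or "top"; returns a dict with "pixels" (480x640x3 uint8, blue, green, red), "fovy" (degrees; the focal length in pixels is half the picture's height over the tangent of half this angle, whatever the lens; pixels are square), "cx", "cy" (the principal point, pixels), "k1" (the pictures are not rectified: a ray, as slopes to the right and down, at radius r is drawn at 1 + k1 r^2 times it, then the intrinsics apply), "rvec" (rotation vector, rad) and "tvec" (3), from world to camera coordinates, as OpenCV has them. Camera axes: x right, y down, z forward; pixel columns grow to the right and rows downward; lengths in m; the calibration is good to about 2 mm. A picture is of the moment at which its call begins. There is no depth.
- finish_job(): hands the job in; it is judged then, once.
The state is a dict: "time_s": time; "joints": joint angles; "joint_velocities": joint speeds; "effort": joint torques, N m; "tcp_pos": TCP position; "ee_rot": TCP orientation; "wrist_force": force on the tool from outside, world axes, zero at the start; "moment": the same for the moment, N m; "gripper_width": opening from 0.0 (shut) to 1.0 (fully open); "gripper_force": force on a finger pad.
Only numpy, scipy, OpenCV 4.12 (cv2) and the standard library are available. Lean on these libraries where they do the work, as an engineer would, in place of code of your own. Each camera call takes 0.05 s, during which the arm holds its last target. There are 200 camera calls.

## Working session

There is one attempt and no reset: what is moved stays moved. The work goes in short steps, Python scripts to look and compute and a tool call to move; the robot and the scene stay as the last step left them, time stands still between calls to the robot, and variables do not carry over. Pictures are saved under pics/ and viewed, at most 10 in all, crops included, and the job is handed in when it is done.

Besides the shell and the picture viewer there is one more tool, called after ">>>" by a JSON object that holds its "api" and its "payload". arm_command: Moves the arm, as the interface text tells. Its arguments: {"type":"object","properties":{"deltas":{"type":"array"}},"required":["deltas"]}

```bash
mkdir -p pics; ls; python3 - <<'E'
from station import *
import cv2
s=sense();print(s,tip_reach)
for n in("scene","top"):
    c=capture(n);cv2.imwrite(f"pics/{n}.png",c["pixels"]);c.pop("pixels");print(c)
E
```

```text
pics
{'time_s': 0.0, 'joints': array([-5.64032989e+01,  2.20893515e+01,  3.80084412e-01, -2.92055075e-02,
       -6.84096492e+01, -1.48148321e+01]), 'joint_velocities': array([ 0.16217677, -0.03377747, -0.00648615, -0.03429811, -0.03403816,
       -0.0263782 ]), 'effort': array([-1.95247136e-03, -3.90667927e+01,  1.87402457e+01,  4.21990201e+00,
        1.09001168e-02, -1.91237582e-04]), 'tcp_pos': array([ 0.20105446, -0.59119266,  0.24047592]), 'ee_rot': array([[-9.46811696e-01, -3.21787266e-01, -7.53635590e-04],
       [-3.21788140e-01,  9.46809605e-01,  1.99100842e-03],
       [ 7.28682589e-05,  2.12762105e-03, -9.99997734e-01]]), 'wrist_force': array([0.52958124, 0.42519591, 0.10452855]), 'moment': array([-0.04312652, -0.0382031 ,  0.01236534]), 'gripper_force': 0.0, 'gripper_width': 0.9984662066862833} 0.019
{'fovy': 55.366967686424466, 'cx': 313.6946551793123, 'cy': 241.0147810485266, 'k1': -0.12122056077109165, 'rvec': array([ 1.23651596,  2.40978465, -0.87313213]), 'tvec': array([ 0.31074892, -0.35271875,  1.19964965])}
{'fovy': 42.372735458551645, 'cx': 322.72607897243995, 'cy': 241.88908809579414, 'k1': -0.0488265939246134, 'rvec': array([ 2.15560105, -2.12658751,  0.15121727]), 'tvec': array([0.01750057, 0.56443873, 1.25380812])}
```

View pics/scene.png

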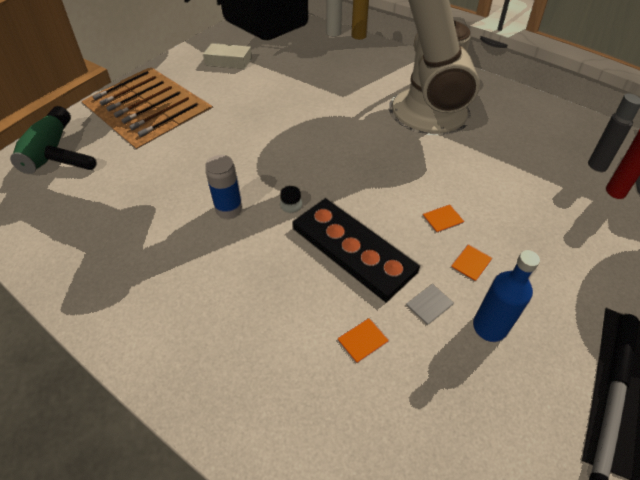

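View pics/top.png

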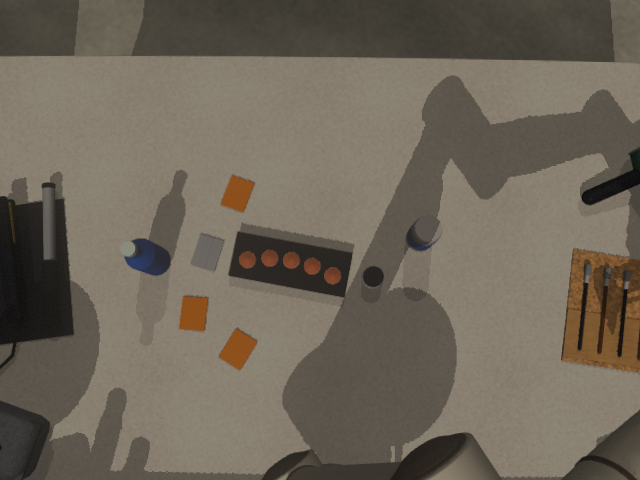

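The scene view shows the palette at about (355,248) and a grey plate at (430,303). In the top view the palette is at (291,264), the grey plate at (208,252), the jar at (373,277), the can at (424,233) and the bottle at (147,256). There are four tile-shaped things in the top view: orange at (238,194), (194,313) and (238,349), and grey at (208,252). The grey one fits the steel tile, being the right colour and just off the palette's end on the bottle (+y) side.

```bash
cat > h.py <<'E'
from station import *
import cv2, numpy as np
def ray(c,px):
    f=240/np.tan(np.radians(c["fovy"]/2)); K=np.array([[f,0,c["cx"]],[0,f,c["cy"]],[0,0,1]])
    u=cv2.undistortPoints(np.array(px,float).reshape(-1,1,2),K,np.array([c["k1"],0,0,0.]))[:,0]
    R=cv2.Rodrigues(c["rvec"])[0]
    return -R.T@c["tvec"], np.c_[u,np.ones(len(u))]@R
def plane(c,px,z):
    o,d=ray(c,px); return (o+d*((z-o[2])/d[:,2])[:,None])[:,:2]
def blobs(m,a):
    n,l,s,ce=cv2.connectedComponentsWithStats(m.astype(np.uint8))
    return [(ce[i],s[i,4],l==i) for i in range(1,n) if s[i,4]>a]
E
python3 - <<'E'
from h import *
L=np.array([[-8,-92],[4,-46],[8,0],[4,46],[-8,92]])/1e3
for n,roi in(("scene",(280,190,430,310)),("top",(220,220,365,305))):
    c=capture(n);im=c["pixels"];b,g,r=[im[...,i].astype(int) for i in range(3)]
    m=np.zeros(b.shape,bool);x0,y0,x1,y1=roi;m[y0:y1,x0:x1]=True
    B=blobs(m&(r-b>50)&(r>90),40)
    P=np.array([x[0] for x in B]);W=plane(c,P,.0275);W=W[np.argsort(W[:,1])]
    print(n,[x[1] for x in B],P.round(1).tolist(),'\n',W.round(4).tolist())
    lc,wc=L.mean(0),W.mean(0);U,S,V=np.linalg.svd((L-lc).T@(W-wc));R=V.T@U.T
    t=wc-R@lc;print("palette",t,np.degrees(np.arctan2(R[1,0],R[0,0])),"resid",(W-(L@R.T+t)).round(4).tolist())
    blk=max(blobs(m&(im.max(2)<45),300),key=lambda q:q[1])[2]
    h=cv2.convexHull(np.argwhere(blk)[:,::-1].astype(np.int32));print("slab",cv2.minAreaRect(plane(c,h.reshape(-1,2),.024).astype(np.float32)*1000))
    if n=="top":
        print("jar,can tops approx",plane(c,[(373,277)],.04),plane(c,[(428,227)],.13),"tile",plane(c,[(208,252)],.005),"bottle",plane(c,[(128,249)],.2))
        cv2.imwrite("pics/crop.png",cv2.resize(im[200:320,110:460],None,fx=2.2,fy=2.2,interpolation=2))
E
```

```text
scene [np.int32(184), np.int32(64), np.int32(199), np.int32(212), np.int32(226), np.int32(242)] [[323.0, 215.2], [426.6, 215.5], [335.2, 230.7], [350.6, 244.6], [370.0, 257.0], [393.0, 267.4]] 
 [[0.5019, 0.0037], [0.5218, 0.0471], [0.5336, 0.0908], [0.5378, 0.1367], [0.3812, 0.1752], [0.5339, 0.1839]]Traceback (most recent call last):
  File "<stdin>", line 9, in <module>
ValueError: matmul: Input operand 1 has a mismatch in its core dimension 0, with gufunc signature (n?,k),(k,m?)->(n?,m?) (size 6 is different from 5)
```

```bash
python3 - <<'E'
from h import *
L=np.array([[-8,-92],[4,-46],[8,0],[4,46],[-8,92]])/1e3
for n,roi in(("scene",(280,190,415,310)),("top",(220,220,365,305))):
    c=capture(n);im=c["pixels"];b,g,r=[im[...,i].astype(int) for i in range(3)]
    m=np.zeros(b.shape,bool);x0,y0,x1,y1=roi;m[y0:y1,x0:x1]=True
    B=blobs(m&(r-b>50)&(r>90),40)
    P=np.array([x[0] for x in B]);W=plane(c,P,.0275);W=W[np.argsort(W[:,1])]
    print(n,[int(x[1]) for x in B],'\n',W.round(4).tolist())
    lc,wc=L.mean(0),W.mean(0);U,S,V=np.linalg.svd((L-lc).T@(W-wc));R=V.T@U.T
    t=wc-R@lc;print("palette",t,np.degrees(np.arctan2(R[1,0],R[0,0])),"resid",(W-(L@R.T+t)).round(4).tolist())
    blk=max(blobs(m&(im.max(2)<45),300),key=lambda q:q[1])[2]
    h=cv2.convexHull(np.argwhere(blk)[:,::-1].astype(np.int32));print("slab",cv2.minAreaRect(plane(c,h.reshape(-1,2),.024).astype(np.float32)*1000))
    if n=="top":
        print("jar,can tops approx",plane(c,[(373,277)],.04),plane(c,[(428,227)],.13),"tile",plane(c,[(208,252)],.005),"bottle",plane(c,[(128,249)],.2))
        cv2.imwrite("pics/crop.png",cv2.resize(im[200:320,110:460],None,fx=2.2,fy=2.2,interpolation=2))
E
```

```text
scene [183, 200, 212, 227, 242] 
 [[0.5018, 0.0038], [0.5217, 0.047], [0.5336, 0.0908], [0.5378, 0.1367], [0.5339, 0.1839]]
palette [0.52576828 0.09244471] -10.119073423739446 resid [[0.0001, 0.0005], [0.0001, 0.0006], [-0.0001, -0.0002], [-0.0, -0.0003], [-0.0001, -0.0005]]
slab ((530.3314208984375, 92.90214538574219), (254.2902069091797, 105.25418853759766), 79.8504867553711)
top [195, 196, 198, 200, 198] 
 [[0.4956, 0.0048], [0.5148, 0.0479], [0.5268, 0.0925], [0.5308, 0.1382], [0.5268, 0.1852]]
palette [0.51894661 0.09372378] -9.842662136053967 resid [[0.0003, 0.0004], [-0.0002, 0.0002], [-0.0001, 0.0001], [0.0, -0.0002], [-0.0, -0.0005]]
slab ((517.1751098632812, 84.28118896484375), (228.46673583984375, 93.11251831054688), 80.29239654541016)
jar,can tops approx [[ 0.4920398  -0.08034299]] [[ 0.58316305 -0.18113846]] tile [[0.54441218 0.27223378]] bottle [[0.52261253 0.38271793]]
```

View pics/crop.png

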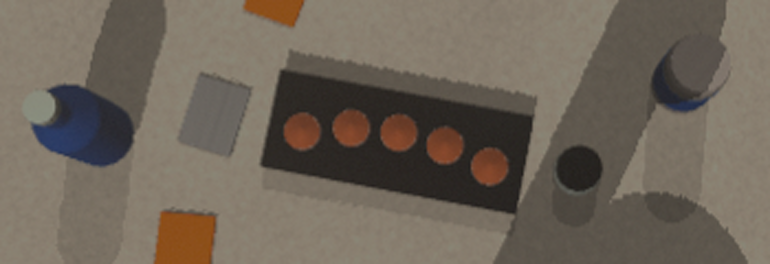

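The crop shows a plain grey metal plate at about (215,115), i.e. top view (208,252). It lies off the palette's +y end on the bottle side, so it is the steel tile. The stroke therefore starts at pan4. I'm moving over that end now with the fingers shut.

>>> {"api": "arm_command", "payload": {"deltas": [[0,0,0,-19.2,21.7,0,1],[0,0,0,-19.2,21.7,0,1],[0,0,0,-19.2,21.7,0,1],[0,0,0,-19.2,21.7,0,1],[0,0,0,-19.2,21.7,0,1],[0,0,0,-19.2,21.7,0,1],[0,0,0,-19.2,21.7,0,1],[0,0,0,-19.2,21.7,0,1]]}}

```text
time_s: 0.92
tcp_pos: [0.3147, -0.3197, 0.242]
ee_rot: [[-0.944, -0.329, 0.002], [-0.329, 0.944, 0.001], [-0.002, 0.0, -1.0]]
wrist_force: [0.2, 0.3, 0.2]
gripper_width: 0.48
gripper_force: 0.0
```

>>> {"api": "arm_command", "payload": {"deltas": [[0,0,0,-19.2,21.7,0,1],[0,0,0,-19.2,21.7,0,1],[0,0,0,-19.2,21.7,0,1],[0,0,0,-19.2,21.7,0,1],[0,0,0,-19.2,21.7,0,1],[0,0,0,-19.2,21.7,0,1],[0,0,0,-19.2,21.7,0,1],[0,0,0,-19.2,21.7,0,1]]}}

```text
time_s: 1.58
tcp_pos: [0.4278, -0.0526, 0.242]
ee_rot: [[-0.944, -0.329, 0.003], [-0.329, 0.944, 0.001], [-0.003, -0.0, -1.0]]
wrist_force: [0.3, 0.6, 0.6]
gripper_width: 0.006
gripper_force: 0.0
```

>>> {"api": "arm_command", "payload": {"deltas": [[0,0,-0.12,-19.2,21.7,2,1],[0,0,-0.24,-19.2,21.7,4,1],[0,0,-0.36,-19.2,21.7,5,1],[0,0,-0.48,-19.2,21.7,6,1],[0,0,-0.6,-19.2,21.7,7,1],[0,0,-0.72,-19.2,21.7,8,1],[0,0,-0.84,-19.2,21.7,8,1],[0,0,-0.96,-19.2,21.7,8,1]]}}

```text
time_s: 2.25
tcp_pos: [0.5379, 0.2134, 0.1581]
ee_rot: [[-0.271, -0.963, -0.002], [-0.963, 0.271, -0.001], [0.002, 0.002, -1.0]]
wrist_force: [0.4, -0.7, -0.0]
gripper_width: 0.005
gripper_force: 0.0
```

>>> {"api": "arm_command", "payload": {"deltas": [[0,0,-0.11,0,0,0,1],[0,0,-0.11,0,0,0,1],[0,0,-0.11,0,0,0,1],[0,0,-0.11,0,0,0,1]]}}

```text
time_s: 2.58
tcp_pos: [0.5371, 0.2095, 0.1619]
ee_rot: [[-0.175, -0.985, 0.0], [-0.985, 0.175, 0.0], [-0.0, -0.0, -1.0]]
wrist_force: [0.3, 0.2, 0.0]
gripper_width: 0.006
gripper_force: 0.0
```

```bash
python3 - <<'E'
from h import *
s=sense();print(s["time_s"],s["tcp_pos"],s["ee_rot"].round(4).tolist(),s["wrist_force"],s["gripper_width"],s["joints"])
# triangulate pans from the first (unobstructed) saved pictures
cs={n:capture(n) for n in("scene","top")};Q={}
for n,roi in(("scene",(280,190,415,310)),("top",(220,220,365,305))):
    im=cv2.imread(f"pics/{n}.png").astype(int);m=np.zeros(im.shape[:2],bool);x0,y0,x1,y1=roi;m[y0:y1,x0:x1]=True
    P=np.array([x[0] for x in blobs(m&(im[...,2]-im[...,0]>50)&(im[...,2]>90),40)])
    Q[n]=P[np.argsort(plane(cs[n],P,.0275)[:,1])]
for i in range(5):
    (o1,d1),(o2,d2)=[ray(cs[n],Q[n][i:i+1]) for n in Q]
    A=np.c_[d1[0],-d2[0]];t=np.linalg.lstsq(A,o2-o1,rcond=None)[0]
    a,b=o1+d1[0]*t[0],o2+d2[0]*t[1];print(((a+b)/2).round(4),(a-b).round(4))
A=cs["scene"]["pixels"][140:340,230:480];B=cs["top"]["pixels"][170:340,130:400]
cv2.imwrite("pics/now.png",np.vstack([cv2.resize(A,(500,300)),cv2.resize(B,(500,300))]))
E
```

```text
2.5833 [0.53705419 0.20946634 0.16186792] [[-0.1752, -0.9845, 0.0003], [-0.9845, 0.1752, 0.0002], [-0.0003, -0.0003, -1.0]] [0.27467028 0.19273562 0.0492001 ] 0.00636714922305837 [ 3.74011929e+01  2.13026883e+01 -1.29773774e+01  5.16870752e-04
 -5.56983874e+01 -4.74911845e+01]
[0.4971 0.0029 0.0225] [ 0.0022 -0.0035  0.0002]
[0.5167 0.0462 0.0217] [ 0.0022 -0.0038  0.0001]
[0.5287 0.0907 0.0222] [ 0.0022 -0.004   0.    ]
[0.5326 0.1367 0.0217] [ 0.0021 -0.004  -0.0001]
[0.5285 0.1842 0.0212] [ 0.0018 -0.0038 -0.0003]
```

View pics/now.png

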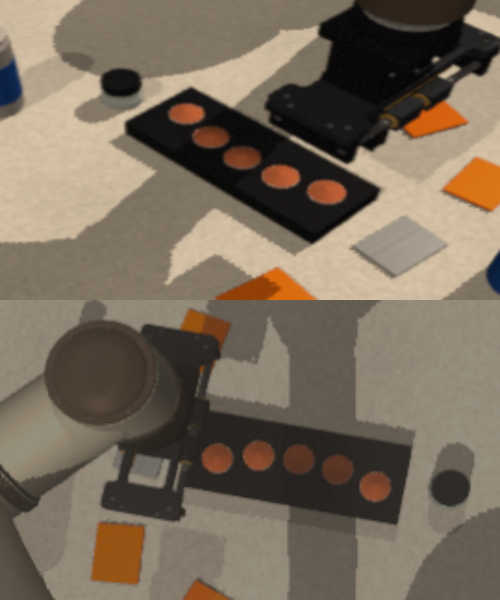

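Above: the gripper hangs over the palette's tile end with its body across the row. In the top view the pans are clear of it, and the jar and tile are untouched. Next I lower it to just above the end margin and feel for the top face.

>>> {"api": "arm_command", "payload": {"deltas": [[0,0,0,0,0,3,1],[0,0,0,0,0,6,1],[0,0,0,0,0,9,1],[0,0,0,0,0,10,1],[0,0,0,0,0,10.8,1],[0,0,0,0,0,11.2,1],[0,0,0,0,0,11.2,1]]}}

```text
time_s: 3.27
tcp_pos: [0.5375, 0.2102, 0.05]
ee_rot: [[-0.172, -0.985, 0.001], [-0.985, 0.172, 0.0], [-0.001, -0.001, -1.0]]
wrist_force: [-0.7, -0.9, 0.0]
gripper_width: 0.005
gripper_force: 0.0
```

>>> {"api": "arm_command", "payload": {"deltas": [[0,0,0,0,0,0.1,1],[0,0,0,0,0,0.2,1],[0,0,0,0,0,0.3,1],[0,0,0,0,0,0.4,1],[0,0,0,0,0,0.4,1]]}}

```text
time_s: 3.68
tcp_pos: [0.537, 0.2102, 0.0458]
ee_rot: [[-0.172, -0.985, 0.0], [-0.985, 0.172, 0.0], [-0.0, -0.0, -1.0]]
wrist_force: [-1.0, -0.3, -0.3]
gripper_width: 0.007
gripper_force: 0.0
```

>>> {"api": "arm_command", "payload": {"deltas": [[0,0,0,0,0,0.1,1],[0,0,0,0,0,0.2,1],[0,0,0,0,0,0.2,1]]}}

```text
time_s: 3.93
tcp_pos: [0.537, 0.2101, 0.0435]
ee_rot: [[-0.172, -0.985, 0.0], [-0.985, 0.172, -0.0], [0.0, -0.0, -1.0]]
wrist_force: [-0.2, 0.2, -0.6]
gripper_width: 0.004
gripper_force: 0.0
```

>>> {"api": "arm_command", "payload": {"deltas": [[0,0,0,0,0,0.08,1],[0,0,0,0,0,0.08,1]]}}

```text
time_s: 4.1
tcp_pos: [0.537, 0.2101, 0.0434]
ee_rot: [[-0.172, -0.985, 0.0], [-0.985, 0.172, -0.0], [0.0, -0.0, -1.0]]
wrist_force: [-1.7, -1.1, 5.2]
gripper_width: 0.009
gripper_force: 2.4
```

Top face felt at TCP z ≈ 0.0434 m. I raise about 1 mm and start the stroke.

>>> {"api": "arm_command", "payload": {"deltas": [[0,0,0,0,0,-0.12,1],[0,0,0,0.5,0.1,-0.12,1],[0,0,0,1.0,0.2,-0.12,1],[0,0,0,1.5,0.3,-0.12,1],[0,0,0,2.0,0.35,-0.12,1],[0,0,0,2.5,0.35,-0.12,1],[0,0,0,2.8,0.35,-0.12,1],[0,0,0,2.8,0.35,-0.12,1]]}}

```text
time_s: 4.77
tcp_pos: [0.5281, 0.1818, 0.0438]
ee_rot: [[-0.173, -0.985, -0.001], [-0.985, 0.173, -0.001], [0.001, 0.001, -1.0]]
wrist_force: [0.0, -0.8, 1.0]
gripper_width: 0.005
gripper_force: 0.7
```

>>> {"api": "arm_command", "payload": {"deltas": [[0,0,0,0.6,-0.15,-0.02,1],[0,0,0,1.2,-0.3,-0.02,1],[0,0,0,1.8,-0.45,-0.02,1],[0,0,0,2.4,-0.65,-0.02,1],[0,0,0,3.0,-0.8,-0.02,1],[0,0,0,3.6,-1.0,-0.02,1],[0,0,0,4.2,-1.2,-0.02,1],[0,0,0,4.6,-1.2,-0.02,1]]}}

```text
time_s: 5.43
tcp_pos: [0.5328, 0.1349, 0.0442]
ee_rot: [[-0.173, -0.985, 0.0], [-0.985, 0.173, -0.0], [0.0, -0.0, -1.0]]
wrist_force: [-0.2, 0.7, 1.1]
gripper_width: 0.008
gripper_force: 0.7
```

>>> {"api": "arm_command", "payload": {"deltas": [[0,0,0,0.6,-0.05,0,1],[0,0,0,1.2,-0.1,0,1],[0,0,0,1.8,-0.15,0,1],[0,0,0,2.4,-0.2,0,1],[0,0,0,3.0,-0.3,0,1],[0,0,0,3.6,-0.35,0,1],[0,0,0,4.2,-0.4,0,1],[0,0,0,4.6,-0.4,0,1]]}}

```text
time_s: 6.1
tcp_pos: [0.5284, 0.0889, 0.0441]
ee_rot: [[-0.173, -0.985, -0.0], [-0.985, 0.173, -0.0], [0.0, 0.0, -1.0]]
wrist_force: [-0.7, 0.9, 0.4]
gripper_width: 0.008
gripper_force: 0.7
```

```bash
python3 - <<'E'
from h import *
s=sense();print(s["tcp_pos"],s["wrist_force"])
A=capture("scene")["pixels"][170:320,270:440];B=capture("top")["pixels"][200:320,200:390]
cv2.imwrite("pics/mid.png",np.vstack([cv2.resize(A,(500,300)),cv2.resize(B,(500,300))]))
E
```

```text
[0.52838521 0.08885336 0.04413865] [-0.7374648   0.94930392  0.3895679 ]
```

View pics/mid.png

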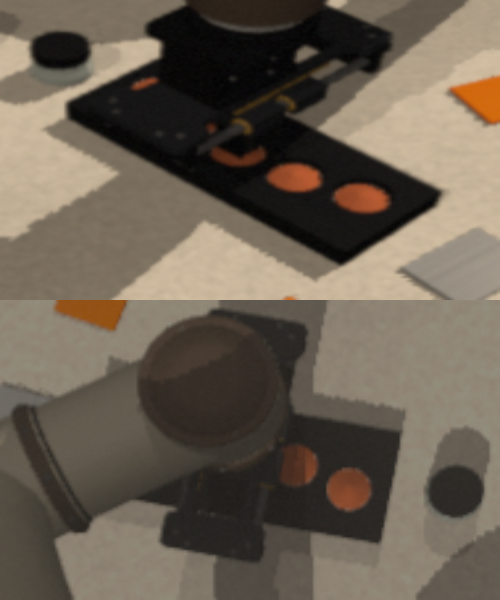

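The first two pans show a dark rim and sit sunk (scene crop (362,198) and (295,178)). The fingertip is on the middle pan, and the remaining two still stand proud. I continue the stroke.

>>> {"api": "arm_command", "payload": {"deltas": [[0,0,0,0.6,0.05,0,1],[0,0,0,1.2,0.1,0,1],[0,0,0,1.8,0.15,0,1],[0,0,0,2.4,0.2,0,1],[0,0,0,3.0,0.3,0,1],[0,0,0,3.6,0.35,0,1],[0,0,0,4.2,0.4,0,1],[0,0,0,4.6,0.4,0,1]]}}

```text
time_s: 6.87
tcp_pos: [0.5163, 0.0442, 0.0442]
ee_rot: [[-0.173, -0.985, -0.0], [-0.985, 0.173, -0.0], [0.0, 0.0, -1.0]]
wrist_force: [0.3, 0.3, 0.7]
gripper_width: 0.007
gripper_force: 0.7
```

>>> {"api": "arm_command", "payload": {"deltas": [[0,0,0,0.6,0.15,0,1],[0,0,0,1.2,0.3,0,1],[0,0,0,1.8,0.45,0,1],[0,0,0,2.4,0.65,0,1],[0,0,0,3.0,0.8,0,1],[0,0,0,3.6,1.0,0,1],[0,0,0,4.2,1.2,0,1],[0,0,0,4.6,1.2,0,1]]}}

```text
time_s: 7.53
tcp_pos: [0.4961, 0.001, 0.0441]
ee_rot: [[-0.172, -0.985, -0.001], [-0.985, 0.172, -0.0], [0.0, 0.001, -1.0]]
wrist_force: [-0.3, 0.9, 1.8]
gripper_width: 0.005
gripper_force: 0.6
```

>>> {"api": "arm_command", "payload": {"deltas": [[0,0,0,0.3,0,0,1],[0,0,0,0.3,0,0,1],[0,0,0,0.3,0,0,1]]}}

```text
time_s: 7.78
tcp_pos: [0.4961, -0.0016, 0.044]
ee_rot: [[-0.173, -0.985, -0.001], [-0.985, 0.173, -0.001], [0.001, 0.001, -1.0]]
wrist_force: [-0.0, -0.4, 1.8]
gripper_width: -0.002
gripper_force: 0.7
```

>>> {"api": "arm_command", "payload": {"deltas": [[0,0,0,0,0,-1,1],[0,0,0,0,0,-3,1],[0,0,0,0,0,-5.4,1],[0,0,0,0,3,-5.4,1],[0,0,0,0,6,-5.4,1],[0,0,0,0,9,-5.4,1],[0,0,0,0,12,-5.4,1],[0,0,0,0,12,-5.4,1]]}}

```text
time_s: 8.45
tcp_pos: [0.3719, 0.0182, 0.0972]
ee_rot: [[-0.172, -0.985, -0.006], [-0.985, 0.172, -0.001], [0.002, 0.006, -1.0]]
wrist_force: [0.9, -0.6, 0.4]
gripper_width: 0.002
gripper_force: 0.0
```

```bash
python3 - <<'E'
from h import *
s=sense();print(s["tcp_pos"],s["wrist_force"])
A=capture("scene")["pixels"][180:310,270:440];B=capture("top")["pixels"][200:320,200:390]
cv2.imwrite("pics/end.png",np.vstack([cv2.resize(A,(520,300)),cv2.resize(B,(520,300))]))
E
```

```text
[0.37188336 0.01820021 0.09721944] [ 0.94738147 -0.62011738  0.42654203]
```

View pics/end.png

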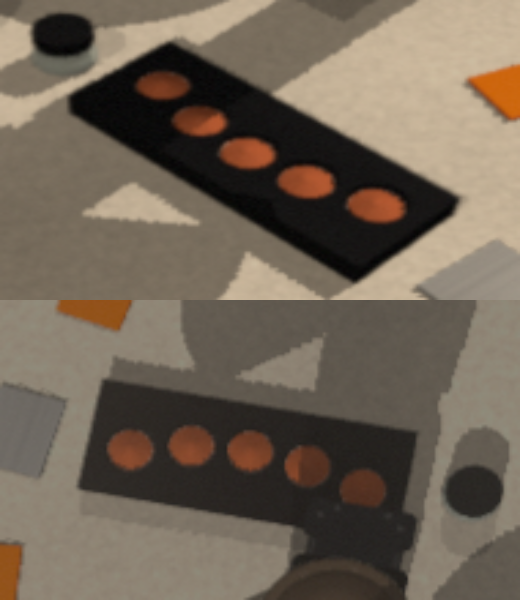

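All five pans sit sunk with dark rims, from scene crop (376,205) to (162,86), and the jar has not moved. I raise the hand clear and hand the job in.

>>> {"api": "arm_command", "payload": {"deltas": [[0,0,0,0,0,-3,1],[0,0,0,0,0,-6,1],[0,0,0,0,0,-9,1],[0,0,0,0,0,-12,1],[0,0,0,0,0,-12,1],[0,0,0,0,0,-12,1],[0,0,0,0,0,-12,1]]}}

```text
time_s: 9.13
tcp_pos: [0.3784, 0.0195, 0.2176]
ee_rot: [[-0.173, -0.985, -0.001], [-0.985, 0.173, 0.0], [0.0, 0.001, -1.0]]
wrist_force: [-1.0, 0.3, 0.5]
gripper_width: 0.009
gripper_force: 0.0
```

```bash
python3 -c "
from station import *
print(sense()['tcp_pos'],finish_job())"
```

```text
the job is handed in; nothing more can be done
[0.37844744 0.01953921 0.21761373] None
```

I pressed all five pans down in one low pass from the tile end, at about 0.7 mm above the palette's top, with at most about 5 N in the force readings; the hand is clear and the job is handed in at about 9 s, but no verdict came back.

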